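Stamp a test tile, then hold it lifted on the cam

TASK

Stamp the white tile in the bench press: pull the hinged stamp plate down by its black handle until the stamp presses firmly on the tile, then push the plate fully back up until it leans back past upright. Only then swing the red-knobbed cam lever up to the point where the cam lifts the tile highest (past that point the tile sinks again) and keep hold of the sprung lever there, so that the stamped tile can be taken off by its edges. Finish while still holding the lever; do not touch the tile with the hand, and leave the two other tiles and the terracotta cup where they are.

Things in the scene. Friction and masses are not known exactly. Their poses are not given: they have to be found in the camera images.
- press: Green hand stamping press with a grey top, fixed to the bench. Base 140 x 156 mm, frame 130 x 124 mm, top 92 mm above the bench. Origin on the bench straight below the tile nest's centre; x points away from the operator to the hinge side, y left, z up; turned up to 0.3 rad. The nest is a 53 x 61 mm pocket 6 mm deep (ledge 86 mm up) with an opening in its floor for the lifter.
- stamp (a joint): Angle (rad) of the hinged stamp plate (90 x 104 x 5 mm aluminium, rubber stamp beneath), hinged along the rear of the press. 0: flat, stamp on the tile. 1.571: upright. 1.75: leaning back on its stop. The stiff hinge (0.32 N m) keeps it where it is left; it starts at 1.2 to 1.7. Moving it takes up to 4 N at the handle; pushing down on the handle at 0 presses about 2.5 times that on the tile.
- stamp_grip (a point): Centre of the stamp plate's black handle: round bar 14 mm thick, grip 72 mm long, parallel to the press's y. 155 mm from the hinge axis along the plate, 15 mm to its upper (when open: rear) side; the 45 mm between bar and plate edge are open between two 8 mm rods 92 mm apart. Plate flat: in front of the press, 109 mm above the bench. Plate upright: on top, about 250 mm above the bench.
- press_hinge (a point): Middle of the hinge axis of the stamp plate, 62 mm behind the nest centre and 94 mm above the bench; the axis runs along the press's y axis.
- cam_lever (a joint): Angle (rad) of the cam lever on the right (-y) side of the press, turning in the press's x-z plane. 0: rest, pointing to the operator, 0.175 rad above level. Growing: knob goes up, then away from the operator. At 1.396 it is upright and the cam lifts most, without stop or notch; beyond it (stop at 2.3) the lift falls. A spring (0.07 N m at rest, 0.19 at 1.4) turns it back to 0 when let go.
- lever_knob (a point): Centre of the red ball knob, 30 mm in diameter, at the end of the cam lever: 90 mm from the pivot, 53 mm outside the side wall of the press. At rest 52 mm above the bench; lever upright: 126 mm. Side of the ball facing the press is free; behind it the 9 mm lever rod runs to the pivot.
- lever_pivot (a point): Pivot axis of the cam lever, at the knob's own plane: 36 mm above the bench, 115 mm to the right (-y) of the nest centre. The axis runs along the press's y axis.
- lifter (a joint): Height (m) of the lifter plate (33 x 39 mm steel, under the tile) above rest. 0 at rest, 0.5 mm below the nest ledge; 0.0125 at the cam's highest point. It follows the eccentric cam: about 0.0123 when the lever is 0.15 rad either side of the peak, 0.0118 at 0.3 rad, 0.0063 with the lever at its far stop.
- lifter_top (a point): Centre of the top face of the lifter plate, 85.5 mm above the bench at rest, 98 mm when fully lifted.
- tile_center (a point): Centre of the bone-white glazed tile in the press's nest, 50 x 58 x 8 mm, 52 g, loose. At rest it lies on the nest ledge with its top 94 mm above the bench, 2 mm proud of the press.
- tile_blue: Dark blue tile lying on the bench to the left of the press, 50 x 58 x 8 mm, loose; origin under its centre. To be left alone.
- tile_green: Very dark green tile lying on the bench left of the press, farther back, 50 x 58 x 8 mm, loose; origin under its centre. To be left alone.
- bisque_cup_b: Small terracotta cup, 65 mm across and 50 mm high, standing on the bench behind and to the right of the press, loose; origin under its centre. To be left alone.
Not all that is in view belongs to the job. Leave any pink or turquoise look-alike of the part that bears tile_center alone.

How it is judged:
By the outcome, as a careful person would: the job done as asked, in the order asked, and still so for the second after the job is handed in, while the arm keeps its last pose, push and grip.
It also fails if it takes over 64 s, if anything falls off the work surface, if the arm or the gripper's body presses on something with over 40 N, if the wrist force passes 120 N, or if a joint passes its speed limit or range.

ROBOT

A 7-joint arm with a two-finger parallel gripper is mounted at the origin on a cart in front of the work surface, level with it; the furniture and walls round the work are solid. World frame = base frame: x ahead of the robot, y to its left, z up, the work surface at z = 0. Lengths are in mm, angles in rad, forces in N, time in s.
With the tool pointing down it reaches from about 400 to 900 mm from the base axis. Payload 5.6 kg.
Tool frame: the origin (TCP) lies at the very end of the fingers, on their centre line; the grasp point (between the pads) lies 19 mm behind it; z points along the fingers, y is the line along which they close (so a half turn about z gives the same grasp; the last joint's range is limited). The gripper opens to 92 mm and grips with 3 to 60 N. Pads are 20 mm wide; open, the fingers measure 128 mm over their backs; the gripper's body (75 mm by 189 mm) begins 69 mm behind the grasp point.
Start: joints at [-1.169, 0.468, -0.012, 1.603, 0.006, 1.071, -0.056], TCP at [279.72, 586.741, 214.592] pointing down, gripper open.
Joint ranges: [-2.53, 2.53], [-0.31, 2.02], [-1.57, 1.55], [0.28, 2.44], [-1.29, 4.43], [0.15, 1.84], [-2.92, 2.92]. Speed limits (rad/s): [2.57, 2.57, 3.14, 3.14, 3.14, 3.14, 3.14].

INTERFACE

Orientations are given as [roll, pitch, yaw] about the fixed x, y, z axes, in that order (R = Rz(yaw) Ry(pitch) Rx(roll)).
In Python, from cell import monitor, optics, ticket gives the robot as it stands.
- The arm moves only by the tool move_arm, never from a script. Its argument "moves" is a list of rows, each an object with "translation": the shift along the tool's x, y, z in cm, a list of three; "delta_rot": the turn, a rotation vector about the tool's x, y, z in degrees, a list of three; "grip": the opening, from 0 (shut) to 1 (fully open). A call has 1 to 12 rows; each row shifts and turns the commanded pose from where the row before left it, along the tool's axes as they then stand; what a row does not reach is not made up. A row lasts 1/12 s, in which the tool goes at most 41.7 mm and 7.16 degrees, less where a joint would pass 70% of its speed; a pose out of reach is approached as far as the arm can. A call is refused whole if a number of a shift passes 4.17 or a number of a turn 7.16, either way. A call with a gripper value outside its range is refused whole. The fingers move at their own pace and stop on an object; the grip force is fixed at half the most. Time passes only in rows, so rows that do not move let the fingers close. It gives the time, the measured TCP pose, the force, the opening and the grip force at its end, in the units of the state.
- monitor.observe(): the state, without advancing time (a new reading comes with each control period).
- optics.read_camera(name): name is "side" or "top"; returns a dict with "image" (400x640x3 uint8, red, green, blue), "fx", "fy", "cx", "cy" (pixels), "R" (3x3) and "t" (3): a world point X has camera coordinates R X + t. Camera axes: x right, y down, z forward; pixel columns grow to the right and rows downward; lengths in mm; the calibration is good to about 2 mm. A picture is of the moment at which its call begins. There is no depth.
- ticket.close_job(): hands the job in; it is judged then, once.
The state is a dict: "t": time; "joint_pos": joint angles; "qvel": joint speeds; "joint_efforts": joint torques, N m; "ee_pos": TCP position; "tool_rot": TCP orientation; "force": force on the tool from outside, world axes, zero at the start; "moment": the same for the moment, N m; "width": finger opening in mm; "grasp_force": force on a finger pad.
Only numpy, scipy, OpenCV 4.12 (cv2) and the standard library are available. Lean on these libraries where they do the work, as an engineer would, in place of code of your own. Each camera call takes 0.05 s, during which the arm holds its last target. There are 200 camera calls.

## Working session

There is one attempt and no reset: what is moved stays moved. The work goes in short steps, Python scripts to look and compute and a tool call to move; the robot and the scene stay as the last step left them, time stands still between calls to the robot, and variables do not carry over. Pictures are saved under pics/ and viewed, at most 10 in all, crops included, and the job is handed in when it is done.

Besides the shell and the picture viewer there is one more tool, called after "Call:" as name(argument=value, ...), one argument or row to a line, values as JSON. move_arm: Moves the arm, as the interface text tells. Its arguments: {"type":"object","properties":{"moves":{"type":"array","items":{"type":"object","properties":{"translation":{"type":"array","items":{"type":"number"}},"delta_rot":{"type":"array","items":{"type":"number"}},"grip":{"type":"number"}}}}},"required":["moves"]}

```bash
mkdir -p pics; ls; python3 - <<'E'
from cell import monitor, optics
import cv2
s=monitor.observe()
print({k:s[k] for k in('t','ee_pos','tool_rot','force','width')})
for n in('side','top'):
    c=optics.read_camera(n); cv2.imwrite(f'pics/{n}0.png',c['image'][:,:,::-1])
    print(n,c['fx'],c['fy'],c['cx'],c['cy'],c['R'],c['t'])
E
```

```text
pics
{'t': 0.0, 'ee_pos': array([279.49360337, 586.19053243, 213.64294946]), 'tool_rot': array([-3.13983994e+00,  1.21984544e-04,  2.69672911e+00]), 'force': array([0.09281401, 0.12769486, 0.4663929 ]), 'width': 91.94445112583206}
side 513.1507181379708 513.1507181379708 316.71492712714377 199.31045222883276 [[-0.9973283   0.06907695 -0.02376196]
 [ 0.05968199  0.58294057 -0.8103199 ]
 [-0.04212262 -0.80957314 -0.58550578]] [ 623.48414558  105.95066123 1292.53024113]
top 407.1525740205936 407.1525740205936 323.0719504467381 203.07016001513387 [[-0.0071751  -0.99996399  0.00453194]
 [-0.99508216  0.00669218 -0.09882665]
 [ 0.09879277 -0.00521874 -0.99509434]] [-79.18063813 606.8699699  916.46723614]
```

View pics/side0.png

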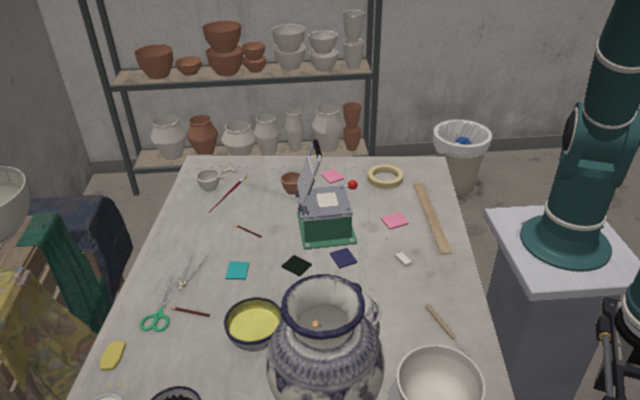

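View pics/top0.png

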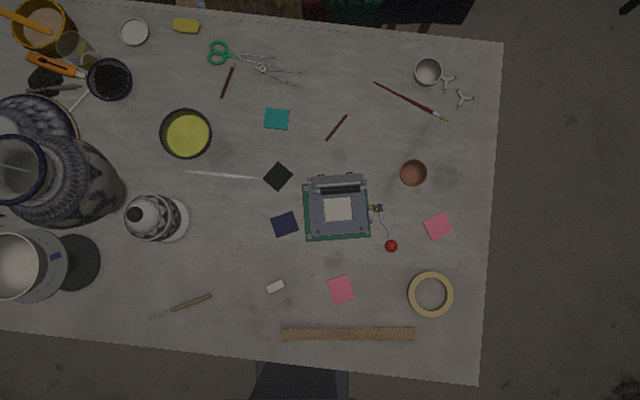

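```bash
cat > h.py <<'E'
import numpy as np, cv2
from cell import monitor, optics
def cam(n):
    c=optics.read_camera(n); c['n']=n; return c
def ray(c,p):
    d=c['R'].T@np.array([(p[0]-c['cx'])/c['fx'],(p[1]-c['cy'])/c['fy'],1.]); return -c['R'].T@c['t'],d
def onz(c,p,z):
    o,d=ray(c,p); return o+d*(z-o[2])/d[2]
def tri(a,p,b,q):
    o1,d1=ray(a,p);o2,d2=ray(b,q)
    k=np.linalg.lstsq(np.c_[d1,-d2],o2-o1,rcond=None)[0]
    A=o1+d1*k[0];B=o2+d2*k[1]; return (A+B)/2,np.linalg.norm(A-B)
def proj(c,X):
    v=c['R']@np.array(X,float)+c['t']; return np.array([c['fx']*v[0]/v[2]+c['cx'],c['fy']*v[1]/v[2]+c['cy']])
def red(c,box):
    x0,y0,x1,y1=box; h=cv2.cvtColor(c['image'],cv2.COLOR_RGB2HSV)
    m=(((h[...,0]<8)|(h[...,0]>172))&(h[...,1]>170)&(h[...,2]>70)); k=np.zeros_like(m);k[y0:y1,x0:x1]=1; m&=k
    ys,xs=np.nonzero(m); return np.array([(xs.min()+xs.max())/2,(ys.min()+ys.max())/2]),len(xs)
E
python3 - <<'E'
from h import *
t=cam('top');s=cam('side')
pt,n=red(t,(375,230,410,260)); ps,m=red(s,(335,170,370,200)); print(pt,n,ps,m); print('knob',tri(t,pt,s,ps))
im=t['image'].astype(int); m=(im.min(2)>150); k=np.zeros(m.shape,np.uint8); k[190:228,318:360]=m[190:228,318:360]
c=max(cv2.findContours(k,0,2)[0],key=cv2.contourArea)
b=cv2.boxPoints(cv2.minAreaRect(c)); w=np.array([onz(t,p,94) for p in b]); print(b,w,w.mean(0))
print([np.linalg.norm(w[i]-w[(i+1)%4]) for i in range(4)],[np.arctan2(*(w[(i+1)%4]-w[i])[1::-1]) for i in range(2)])
C=np.hstack([cv2.resize(s['image'][130:255,270:380],None,fx=3.6,fy=3.6,interpolation=2),cv2.resize(t['image'][160:260,290:410][:,:],(400,450),interpolation=2)])
cv2.imwrite('pics/c1.png',C[:,:,::-1]);print(C.shape)
E
```

```text
[391.  245.5] 93 [352.5 184. ] 48
knob (array([ 507.34055154, -235.55654189,   51.37039983]), np.float64(0.3197564709749962))Traceback (most recent call last):
  File "<stdin>", line 5, in <module>
ValueError: max() iterable argument is empty
```

```bash
python3 - <<'E'
from h import *
t=cam('top');s=cam('side')
g=t['image'].min(2)[190:228,318:360]; print(np.percentile(g,[5,25,50,75,90,99]))
th,_=cv2.threshold(g,0,255,cv2.THRESH_OTSU); print(th); th=max(th,120)
k=np.zeros((400,640),np.uint8); k[190:228,318:360]=g>th
c=max(cv2.findContours(k,0,2)[0],key=cv2.contourArea)
b=cv2.boxPoints(cv2.minAreaRect(c)); w=np.array([onz(t,p,94) for p in b]); print(b,w,w.mean(0))
print([np.linalg.norm(w[i]-w[(i+1)%4]) for i in range(4)],[np.arctan2(*(w[(i+1)%4]-w[i])[1::-1]) for i in range(2)])
C=np.hstack([cv2.resize(s['image'][130:255,270:380],None,fx=3.6,fy=3.6,interpolation=2),cv2.resize(t['image'][160:260,290:410][:,:],(400,450),interpolation=2)])
cv2.imwrite('pics/c1.png',C[:,:,::-1]);print(C.shape)
E
```

```text
[ 28.  73.  78. 113. 115. 120.]
89.0
[[348. 218.]
 [348. 218.]
 [348. 218.]
 [348. 218.]] [[ 567.19812786 -136.68773597   94.        ]
 [ 567.19812786 -136.68773597   94.        ]
 [ 567.19812786 -136.68773597   94.        ]
 [ 567.19812786 -136.68773597   94.        ]] [ 567.19812786 -136.68773597   94.        ]
[np.float64(0.0), np.float64(0.0), np.float64(0.0), np.float64(0.0)] [np.float64(0.0), np.float64(0.0)]
(450, 796, 3)
```

View pics/c1.png

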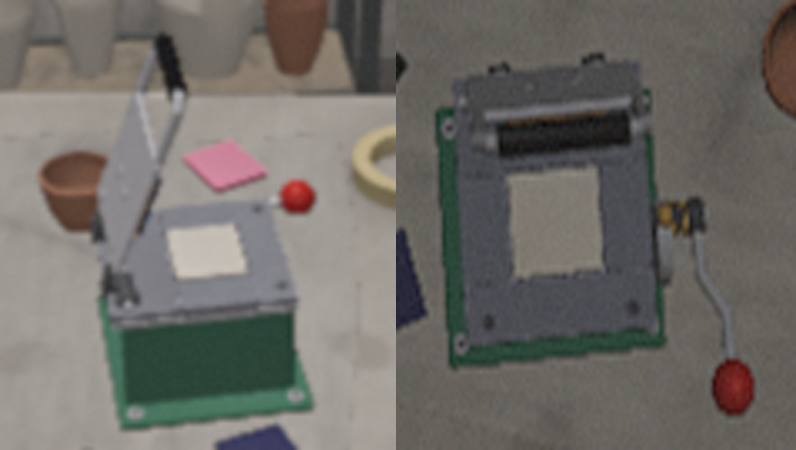

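```bash
python3 - <<'E'
from h import *
t=cam('top');s=cam('side')
g=t['image'].min(2)[190:228,318:360]
k=np.zeros((400,640),np.uint8); k[190:228,318:360]=g>95
c=max(cv2.findContours(k,0,1)[0],key=cv2.contourArea)
b=cv2.boxPoints(cv2.minAreaRect(c)); w=np.array([onz(t,p,94) for p in b]); C=w.mean(0)
print(C,[np.linalg.norm(w[i]-w[(i+1)%4]) for i in range(4)],[np.arctan2(*(w[(i+1)%4]-w[i])[1::-1]) for i in range(2)])
# dark handle bars
def dark(c,x0,y0,x1,y1,v):
    k=np.zeros((400,640),np.uint8); k[y0:y1,x0:x1]=(c['image'].max(2)<v)[y0:y1,x0:x1]
    q=max(cv2.findContours(k,0,1)[0],key=cv2.contourArea); return cv2.minAreaRect(q)
a=dark(t,312,180,368,200,50); d=dark(s,305,135,330,162,50); print(a,d)
H,e=tri(t,a[0],s,d[0]); print('handle',H,e)
K=np.array([507.3,-235.6,51.4])
for yaw in (0.05,0.07,.09,.11,.13):
    R=np.array([[np.cos(yaw),np.sin(yaw)],[-np.sin(yaw),np.cos(yaw)]])
    h=R@(H-C)[:2]; kn=R@(K-C)[:2]; print(yaw,'handle local',h,'hinge-rel angle',np.arctan2(H[2]-94,62-h[0])+np.arctan2(-15,155)*1, np.hypot(H[2]-94,h[0]-62),'knob',kn)
E
```

```text
[ 587.09638575 -113.80801764   94.        ] [np.float64(58.803791951098596), np.float64(49.77064131427147), np.float64(58.47907516510167), np.float64(49.72453662000267)] [np.float64(-1.4862785926253703), np.float64(-3.0650950502622885)]
((339.6595458984375, 189.55252075195312), (7.42301607131958, 39.173561096191406), 86.42366790771484) ((316.5500183105469, 146.64999389648438), (14.23024845123291, 4.427187919616699), 71.56504821777344)
handle [ 610.34473182 -112.38998295  248.16423987] 3.024316126681818
0.05 handle local [23.29016389  0.25432949] hinge-rel angle 1.2283137717018102 158.94987973520605 knob [ -85.78372315 -117.65161702]
0.07 handle local [23.29059226 -0.2114936 ] hinge-rel angle 1.228316385582595 158.94977541195297 knob [ -88.11944245 -115.9125274 ]
0.09 handle local [23.28170471 -0.67723209] hinge-rel angle 1.2282621555196815 158.9519400521449 knob [ -90.41991515 -114.12707431]
0.11 handle local [23.26350478 -1.14269971] hinge-rel angle 1.228151107848255 158.9563742593966 knob [ -92.68422109 -112.29597191]
0.13 handle local [23.23599977 -1.60771025] hinge-rel angle 1.227983296494337 158.96307926714428 knob [ -94.91145458 -110.41995262]
```

The white tile could be confused with the eraser (top 275,286), the pink tiles (341,289 and 438,226), the turquoise tile (277,119) and the blue and green tiles. I chose the tile in the press nest at top (338,209); the crop confirms it, and its size comes out at 58.6 x 49.7 mm. The only red ball is the knob at top (391,246), side (352,184), measured at z = 51 mm. The black bar is at top (340,190), side (317,147). Press yaw is about 0.08 and the plate angle about 1.23.

Call:
move_arm(
  moves=[
    {"translation":[0,0,-1.8],"delta_rot":[0,0,6.66],"grip":1},
    {"translation":[0,0,-1.8],"delta_rot":[0,0,6.66],"grip":1},
    {"translation":[0,0,-1.8],"delta_rot":[0,0,6.66],"grip":1},
    {"translation":[0,0,-1.8],"delta_rot":[0,0,6.66],"grip":1},
    {"translation":[0,0,-1.8],"delta_rot":[0,0,6.66],"grip":1},
    {"translation":[0,0,-1.8],"delta_rot":[0,0,6.66],"grip":1},
    {"translation":[0,0,-1.8],"delta_rot":[0,0,6.66],"grip":1},
    {"translation":[0,0,-1.8],"delta_rot":[0,0,6.66],"grip":1},
    {"translation":[0,0,-1.8],"delta_rot":[0,0,6.66],"grip":1},
    {"translation":[-1,0.4,0],"delta_rot":[0,0,0],"grip":1},
  ],
)

```text
t: 1.23
ee_pos: [283.6, 579.6, 380.1]
tool_rot: [3.139, -0.006, 1.651]
force: [-0.2, -0.1, 0.8]
width: 91.9
grasp_force: 0.0
```

Call:
move_arm(
  moves=[
    {"translation":[-2.5,1.0,0],"grip":1},
    {"translation":[-3.7,1.4,0],"grip":1},
    {"translation":[-3.7,1.4,0],"grip":1},
    {"translation":[-3.7,1.4,0],"grip":1},
    {"translation":[-3.7,1.4,0],"grip":1},
    {"translation":[-3.7,1.4,0],"grip":1},
    {"translation":[-3.7,1.4,0],"grip":1},
    {"translation":[-3.7,1.4,0],"grip":1},
    {"translation":[-3.7,1.4,0],"grip":1},
    {"translation":[-3.7,1.4,0],"grip":1},
    {"translation":[-3.7,1.4,0],"grip":1},
    {"translation":[-3.7,1.4,0],"grip":1},
  ],
)

```text
validation failed for argument at $.mo...
```

Call:
move_arm(
  moves=[
    {"translation":[-3.7,1.4,0],"grip":1},
    {"translation":[-3.7,1.4,0],"grip":1},
    {"translation":[-3.7,1.4,0],"grip":1},
    {"translation":[-3.7,1.4,0],"grip":1},
    {"translation":[-3.7,1.4,0],"grip":1},
    {"translation":[-3.7,1.4,0],"grip":1},
    {"translation":[-3.7,1.4,0],"grip":1},
    {"translation":[-1.5,0.6,0],"grip":1},
    {"translation":[0,0,0],"grip":1},
    {"translation":[0,0,0],"grip":1},
  ],
)

```text
validation failed for argument at $.mo...
```

Call:
move_arm(
  moves=[
    {"translation":[-2.5,1.0,0],"delta_rot":[0,0,0],"grip":1},
    {"translation":[-3.7,1.4,0],"delta_rot":[0,0,0],"grip":1},
    {"translation":[-3.7,1.4,0],"delta_rot":[0,0,0],"grip":1},
    {"translation":[-3.7,1.4,0],"delta_rot":[0,0,0],"grip":1},
    {"translation":[-3.7,1.4,0],"delta_rot":[0,0,0],"grip":1},
    {"translation":[-3.7,1.4,0],"delta_rot":[0,0,0],"grip":1},
    {"translation":[-3.7,1.4,0],"delta_rot":[0,0,0],"grip":1},
    {"translation":[-3.7,1.4,0],"delta_rot":[0,0,0],"grip":1},
    {"translation":[-3.7,1.4,0],"delta_rot":[0,0,0],"grip":1},
    {"translation":[-3.7,1.4,0],"delta_rot":[0,0,0],"grip":1},
    {"translation":[-3.7,1.4,0],"delta_rot":[0,0,0],"grip":1},
    {"translation":[-3.7,1.4,0],"delta_rot":[0,0,0],"grip":1},
  ],
)

```text
t: 2.23
ee_pos: [482.2, 156.6, 375.8]
tool_rot: [-3.141, -0.0, 1.654]
force: [0.7, -0.2, -0.4]
width: 91.9
grasp_force: 0.0
```

Call:
move_arm(
  moves=[
    {"translation":[-3.7,1.4,0],"delta_rot":[0,0,0],"grip":1},
    {"translation":[-3.7,1.4,0],"delta_rot":[0,0,0],"grip":1},
    {"translation":[-3.7,1.4,0],"delta_rot":[0,0,0],"grip":1},
    {"translation":[-3.7,1.4,0],"delta_rot":[0,0,0],"grip":1},
    {"translation":[-3.7,1.4,0],"delta_rot":[0,0,0],"grip":1},
    {"translation":[-3.7,1.4,0],"delta_rot":[0,0,0],"grip":1},
    {"translation":[-3.7,1.4,0],"delta_rot":[0,0,0],"grip":1},
    {"translation":[-1.5,0.6,0],"delta_rot":[0,0,0],"grip":1},
    {"translation":[0,0,0],"delta_rot":[0,0,0],"grip":1},
    {"translation":[0,0,0],"delta_rot":[0,0,0],"grip":1},
  ],
)

```text
t: 3.07
ee_pos: [607.0, -106.7, 375.3]
tool_rot: [-3.139, -0.0, 1.65]
force: [0.8, 1.8, -0.4]
width: 92.1
grasp_force: 0.0
```

Call:
move_arm(
  moves=[
    {"translation":[-0.5,0.4,2],"delta_rot":[0,0,0],"grip":1},
    {"translation":[0,0,3],"delta_rot":[0,0,0],"grip":1},
    {"translation":[0,0,3],"delta_rot":[0,0,0],"grip":1},
    {"translation":[0,0,2],"delta_rot":[0,0,0],"grip":1},
    {"translation":[0,0,2],"delta_rot":[0,0,0],"grip":1},
    {"translation":[0,0,1],"delta_rot":[0,0,0],"grip":1},
    {"translation":[0,0,1],"delta_rot":[0,0,0],"grip":1},
    {"translation":[0,0,0],"delta_rot":[0,0,0],"grip":1},
  ],
)

```text
t: 3.73
ee_pos: [611.3, -108.6, 235.0]
tool_rot: [-3.139, -0.001, 1.653]
force: [0.2, 0.1, 0.6]
width: 91.9
grasp_force: 0.0
```

```bash
python3 - <<'E'
from h import *
s=cam('side')
C=cv2.resize(s['image'][70:230,250:390],None,fx=3.6,fy=3.6,interpolation=2)
cv2.imwrite('pics/c2.png',C[:,:,::-1])
E
```

```text
(no output)
```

View pics/c2.png

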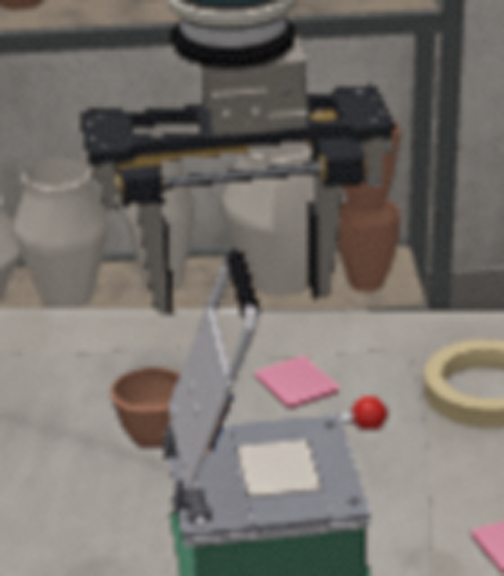

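The crop shows the open fingers at columns 163 and 318, straddling the black bar at (243,282), well centred. Closing.

Call:
move_arm(
  moves=[
    {"translation":[-0.3,0,0.2],"delta_rot":[0,0,0],"grip":0.4},
    {"translation":[0,0,0],"delta_rot":[0,0,0],"grip":0.1},
    {"translation":[0,0,0],"delta_rot":[0,0,0],"grip":0},
    {"translation":[0,0,0],"delta_rot":[0,0,0],"grip":0},
    {"translation":[0,0,0],"delta_rot":[0,0,0],"grip":0},
    {"translation":[0,0,0],"delta_rot":[0,0,0],"grip":0},
    {"translation":[0,0,0],"delta_rot":[0,0,0],"grip":0},
    {"translation":[0,0,0],"delta_rot":[0,0,0],"grip":0},
  ],
)

```text
t: 4.45
ee_pos: [612.6, -112.9, 234.7]
tool_rot: [3.141, 0.0, 1.651]
force: [-0.6, 0.6, 0.5]
width: 40.9
grasp_force: 0.0
```

Call:
move_arm(
  moves=[
    {"translation":[0,0,0],"delta_rot":[0,0,0],"grip":0},
    {"translation":[0,0,0],"delta_rot":[0,0,0],"grip":0},
    {"translation":[0,0,0],"delta_rot":[0,0,0],"grip":0},
    {"translation":[0,0,0],"delta_rot":[0,0,0],"grip":0},
    {"translation":[0,0,0],"delta_rot":[0,0,0],"grip":0},
    {"translation":[0,0,0],"delta_rot":[0,0,0],"grip":0},
  ],
)

```text
t: 4.95
ee_pos: [611.9, -113.1, 234.5]
tool_rot: [-3.14, -0.0, 1.65]
force: [-3.4, -0.5, 2.0]
width: 13.2
grasp_force: 30.0
```

```bash
python3 -c "
import numpy as np
f=np.linspace(1.329,.0965,17);x=62-155.7*np.cos(f);z=94+155.7*np.sin(f)
print(np.c_[f[1:],np.diff(x)/10,-np.diff(z)/10].round(2));print(x[[0,-1]],z[[0,-1]])"
```

```text
[[ 1.25 -1.15  0.33]
 [ 1.17 -1.12  0.42]
 [ 1.1  -1.09  0.5 ]
 [ 1.02 -1.05  0.59]
 [ 0.94 -1.    0.67]
 [ 0.87 -0.94  0.74]
 [ 0.79 -0.88  0.81]
 [ 0.71 -0.82  0.88]
 [ 0.64 -0.75  0.94]
 [ 0.56 -0.67  0.99]
 [ 0.48 -0.6   1.04]
 [ 0.4  -0.51  1.08]
 [ 0.33 -0.43  1.12]
 [ 0.25 -0.34  1.15]
 [ 0.17 -0.25  1.17]
 [ 0.1  -0.16  1.19]]
[ 24.71808927 -92.97560375] [245.17059612 109.00174135]
```

Call:
move_arm(
  moves=[
    {"translation":[0,-1.15,0.33],"delta_rot":[0,0,0],"grip":0},
    {"translation":[0,-1.12,0.42],"delta_rot":[0,0,0],"grip":0},
    {"translation":[0,-1.09,0.5],"delta_rot":[0,0,0],"grip":0},
    {"translation":[0,-1.05,0.59],"delta_rot":[0,0,0],"grip":0},
    {"translation":[0,-1.0,0.67],"delta_rot":[0,0,0],"grip":0},
    {"translation":[0,-0.94,0.74],"delta_rot":[0,0,0],"grip":0},
    {"translation":[0,-0.88,0.81],"delta_rot":[0,0,0],"grip":0},
    {"translation":[0,-0.82,0.88],"delta_rot":[0,0,0],"grip":0},
  ],
)

```text
t: 5.62
ee_pos: [534.2, -118.5, 186.0]
tool_rot: [3.136, -0.0, 1.651]
force: [1.3, 2.3, 2.2]
width: 13.1
grasp_force: 30.0
```

Call:
move_arm(
  moves=[
    {"translation":[0,-0.75,0.94],"delta_rot":[0,0,0],"grip":0},
    {"translation":[0,-0.67,0.99],"delta_rot":[0,0,0],"grip":0},
    {"translation":[0,-0.6,1.04],"delta_rot":[0,0,0],"grip":0},
    {"translation":[0,-0.51,1.08],"delta_rot":[0,0,0],"grip":0},
    {"translation":[0,-0.43,1.12],"delta_rot":[0,0,0],"grip":0},
    {"translation":[0,-0.34,1.15],"delta_rot":[0,0,0],"grip":0},
    {"translation":[0,-0.25,1.1],"delta_rot":[0,0,0],"grip":0},
    {"translation":[0,-0.1,0.8],"delta_rot":[0,0,0],"grip":0},
    {"translation":[0,0,0],"delta_rot":[0,0,0],"grip":0},
  ],
)

```text
t: 6.37
ee_pos: [496.1, -121.5, 101.6]
tool_rot: [-3.141, -0.0, 1.651]
force: [3.4, 3.6, -2.7]
width: 12.8
grasp_force: 30.0
```

Call:
move_arm(
  moves=[
    {"translation":[0,0,0.2],"delta_rot":[0,0,0],"grip":0},
    {"translation":[0,0,0.2],"delta_rot":[0,0,0],"grip":0},
    {"translation":[0,0,0],"delta_rot":[0,0,0],"grip":0},
    {"translation":[0,0,0],"delta_rot":[0,0,0],"grip":0},
  ],
)

```text
t: 6.7
ee_pos: [495.7, -121.5, 98.5]
tool_rot: [-3.141, -0.001, 1.651]
force: [1.7, 4.9, -2.3]
width: 12.8
grasp_force: 30.0
```

Call:
move_arm(
  moves=[
    {"translation":[0,0,0.2],"delta_rot":[0,0,0],"grip":0},
    {"translation":[0,0,0.2],"delta_rot":[0,0,0],"grip":0},
    {"translation":[0,0,0.2],"delta_rot":[0,0,0],"grip":0},
    {"translation":[0,0,0],"delta_rot":[0,0,0],"grip":0},
  ],
)

```text
t: 7.03
ee_pos: [495.4, -121.7, 94.8]
tool_rot: [-3.14, -0.003, 1.651]
force: [-7.3, 6.7, 23.8]
width: 12.8
grasp_force: 30.0
```

Call:
move_arm(
  moves=[
    {"translation":[0,0,0.1],"delta_rot":[0,0,0],"grip":0},
    {"translation":[0,0,0],"delta_rot":[0,0,0],"grip":0},
    {"translation":[0,0,0],"delta_rot":[0,0,0],"grip":0},
    {"translation":[0,0,0],"delta_rot":[0,0,0],"grip":0},
  ],
)

```text
t: 7.37
ee_pos: [495.5, -121.7, 94.7]
tool_rot: [-3.141, -0.004, 1.651]
force: [-9.6, 8.3, 32.3]
width: 13.4
grasp_force: 30.0
```

```bash
python3 - <<'E'
from h import *
s=cam('side')
C=cv2.resize(s['image'][90:260,260:400],None,fx=3.5,fy=3.5,interpolation=2)
cv2.imwrite('pics/c3.png',C[:,:,::-1])
E
```

```text
(no output)
```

View pics/c3.png

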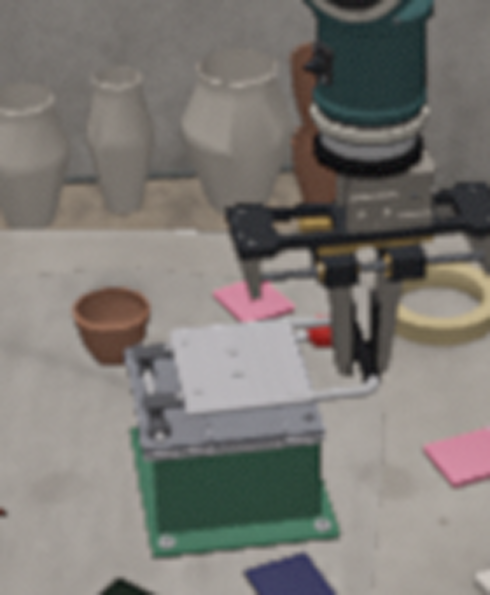

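The crop shows the plate lying flat with the bar in the fingers (370,370), pressed with about 32 N at the handle. Next I bring it back up along the arc.

```bash
python3 -c "
import numpy as np
f=np.linspace(.0965,1.8465,24);x=62-155.7*np.cos(f);z=94+155.7*np.sin(f)
print(np.c_[f[1:],np.diff(x)/10,-np.diff(z)/10].round(2));print(x[[0,-1]],z[[0,-1]])"
```

```text
[[ 0.17  0.16 -1.17]
 [ 0.25  0.25 -1.16]
 [ 0.32  0.33 -1.14]
 [ 0.4   0.42 -1.11]
 [ 0.48  0.5  -1.07]
 [ 0.55  0.58 -1.03]
 [ 0.63  0.66 -0.98]
 [ 0.71  0.73 -0.93]
 [ 0.78  0.8  -0.87]
 [ 0.86  0.87 -0.81]
 [ 0.93  0.92 -0.74]
 [ 1.01  0.98 -0.67]
 [ 1.09  1.03 -0.59]
 [ 1.16  1.07 -0.51]
 [ 1.24  1.1  -0.43]
 [ 1.31  1.13 -0.34]
 [ 1.39  1.16 -0.26]
 [ 1.47  1.17 -0.17]
 [ 1.54  1.18 -0.08]
 [ 1.62  1.18  0.01]
 [ 1.69  1.18  0.1 ]
 [ 1.77  1.17  0.19]
 [ 1.85  1.15  0.28]]
[-92.97560375 104.38529276] [109.00174135 243.81981497]
```

Call:
move_arm(
  moves=[
    {"translation":[0,0,-0.4],"delta_rot":[0,0,0],"grip":0},
    {"translation":[0,0.16,-1.17],"delta_rot":[0,0,0],"grip":0},
    {"translation":[0,0.25,-1.16],"delta_rot":[0,0,0],"grip":0},
    {"translation":[0,0.33,-1.14],"delta_rot":[0,0,0],"grip":0},
    {"translation":[0,0.42,-1.11],"delta_rot":[0,0,0],"grip":0},
    {"translation":[0,0.5,-1.07],"delta_rot":[0,0,0],"grip":0},
    {"translation":[0,0.58,-1.03],"delta_rot":[0,0,0],"grip":0},
    {"translation":[0,0.66,-0.98],"delta_rot":[0,0,0],"grip":0},
    {"translation":[0,0.73,-0.93],"delta_rot":[0,0,0],"grip":0},
    {"translation":[0,0.8,-0.87],"delta_rot":[0,0,0],"grip":0},
    {"translation":[0,0.87,-0.81],"delta_rot":[0,0,0],"grip":0},
  ],
)

```text
t: 8.33
ee_pos: [544.6, -118.2, 198.2]
tool_rot: [-3.131, -0.002, 1.65]
force: [-11.8, 3.4, 4.3]
width: 12.7
grasp_force: 30.0
```

Call:
move_arm(
  moves=[
    {"translation":[0,0.92,-0.74],"delta_rot":[0,0,0],"grip":0},
    {"translation":[0,0.98,-0.67],"delta_rot":[0,0,0],"grip":0},
    {"translation":[0,1.03,-0.59],"delta_rot":[0,0,0],"grip":0},
    {"translation":[0,1.07,-0.51],"delta_rot":[0,0,0],"grip":0},
    {"translation":[0,1.1,-0.43],"delta_rot":[0,0,0],"grip":0},
    {"translation":[0,1.13,-0.34],"delta_rot":[0,0,0],"grip":0},
    {"translation":[0,1.16,-0.26],"delta_rot":[0,0,0],"grip":0},
    {"translation":[0,1.17,-0.17],"delta_rot":[0,0,0],"grip":0},
    {"translation":[0,1.18,-0.08],"delta_rot":[0,0,0],"grip":0},
    {"translation":[0,1.18,0.01],"delta_rot":[0,0,0],"grip":0},
    {"translation":[0,1.0,0.1],"delta_rot":[0,0,0],"grip":0},
    {"translation":[0,0,0],"delta_rot":[0,0,0],"grip":0},
  ],
)

```text
t: 9.33
ee_pos: [669.0, -110.5, 235.8]
tool_rot: [3.141, 0.004, 1.65]
force: [1.4, -0.3, 0.5]
width: 12.9
grasp_force: 30.0
```

Call:
move_arm(
  moves=[
    {"translation":[0,0.8,0.1],"delta_rot":[0,0,0],"grip":0},
    {"translation":[0,0.7,0.2],"delta_rot":[0,0,0],"grip":0},
    {"translation":[0,0.5,0.1],"delta_rot":[0,0,0],"grip":0},
    {"translation":[0,0.3,0.1],"delta_rot":[0,0,0],"grip":0},
    {"translation":[0,0.2,0],"delta_rot":[0,0,0],"grip":0},
    {"translation":[0,0,0],"delta_rot":[0,0,0],"grip":0},
  ],
)

```text
t: 9.83
ee_pos: [692.3, -108.7, 230.3]
tool_rot: [-3.141, 0.003, 1.649]
force: [-2.1, -5.1, 1.5]
width: 13.0
grasp_force: 30.0
```

Call:
move_arm(
  moves=[
    {"translation":[0,0.3,0.05],"delta_rot":[0,0,0],"grip":0},
    {"translation":[0,0.2,0.05],"delta_rot":[0,0,0],"grip":0},
    {"translation":[0,0,0],"delta_rot":[0,0,0],"grip":0},
  ],
)

```text
t: 10.08
ee_pos: [692.4, -108.7, 230.2]
tool_rot: [-3.13, -0.001, 1.648]
force: [-18.6, -2.5, 15.1]
width: 13.1
grasp_force: 30.0
```

Call:
move_arm(
  moves=[
    {"translation":[0,-0.3,0],"delta_rot":[0,0,0],"grip":0},
    {"translation":[0,0,0],"delta_rot":[0,0,0],"grip":0.6},
    {"translation":[0,0,0],"delta_rot":[0,0,0],"grip":0.6},
    {"translation":[0,0,0],"delta_rot":[0,0,0],"grip":0.6},
    {"translation":[0,0,0],"delta_rot":[0,0,0],"grip":0.6},
    {"translation":[0,0,0],"delta_rot":[0,0,0],"grip":0.6},
    {"translation":[0,0,-1],"delta_rot":[0,0,0],"grip":0.6},
    {"translation":[0,0,-2],"delta_rot":[0,0,0],"grip":0.6},
    {"translation":[0,0,-3],"delta_rot":[0,0,0],"grip":0.6},
    {"translation":[0,0,-3],"delta_rot":[0,0,0],"grip":0.6},
    {"translation":[0,0,-1],"delta_rot":[0,0,0],"grip":0.6},
    {"translation":[0,0,0],"delta_rot":[0,0,0],"grip":0.6},
  ],
)

```text
t: 11.08
ee_pos: [696.0, -107.0, 333.6]
tool_rot: [3.135, 0.001, 1.651]
force: [0.0, -0.5, -0.0]
width: 55.0
grasp_force: 0.0
```

```bash
python3 - <<'E'
from h import *
s=cam('side');t=cam('top')
C=np.hstack([cv2.resize(s['image'][60:260,260:400],None,fx=2.9,fy=2.9,interpolation=2),cv2.resize(t['image'][130:270,300:400],None,fx=3.9,fy=4.143,interpolation=2)[:580]])
cv2.imwrite('pics/c4.png',C[:,:,::-1])
p,n=red(t,(375,230,410,260));q,m=red(s,(335,170,370,200));print(p,q,tri(t,p,s,q))
E
```

```text
[390.5 245.5] [352.5 184. ] (array([ 507.43319806, -234.29794753,   52.22251582]), np.float64(0.48034529536290443))
```

View pics/c4.png

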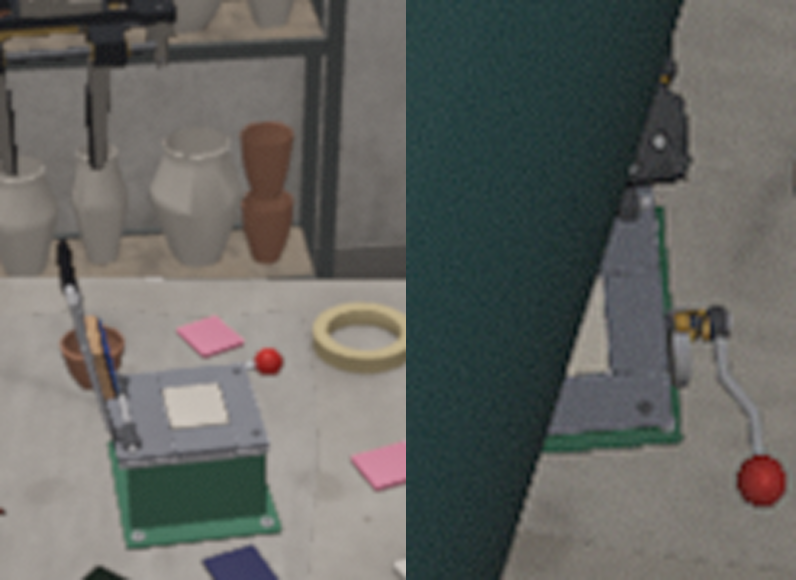

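The plate now leans back past upright (side crop, handle at (65,265)), the white tile is in its nest, and the knob is at rest at (507, -235, 52). Next I turn the tool 90° and go to the knob.

Call:
move_arm(
  moves=[
    {"translation":[0,0,0],"delta_rot":[0,0,6.92],"grip":0.54},
    {"translation":[0,0,0],"delta_rot":[0,0,6.92],"grip":0.54},
    {"translation":[0,0,0],"delta_rot":[0,0,6.92],"grip":0.54},
    {"translation":[0,0,0],"delta_rot":[0,0,6.92],"grip":0.54},
    {"translation":[0,0,0],"delta_rot":[0,0,6.92],"grip":0.54},
    {"translation":[0,0,0],"delta_rot":[0,0,6.92],"grip":0.54},
    {"translation":[0,0,0],"delta_rot":[0,0,6.92],"grip":0.54},
    {"translation":[0,0,0],"delta_rot":[0,0,6.92],"grip":0.54},
    {"translation":[0,0,0],"delta_rot":[0,0,6.92],"grip":0.54},
    {"translation":[0,0,0],"delta_rot":[0,0,6.92],"grip":0.54},
    {"translation":[0,0,0],"delta_rot":[0,0,6.92],"grip":0.54},
    {"translation":[0,0,0],"delta_rot":[0,0,6.92],"grip":0.54},
  ],
)

```text
t: 12.18
ee_pos: [693.7, -106.0, 327.0]
tool_rot: [-3.14, 0.003, 0.195]
force: [-0.3, 0.2, 0.9]
width: 49.9
grasp_force: 0.0
```

Call:
move_arm(
  moves=[
    {"translation":[0,0,0],"delta_rot":[0,0,6.92],"grip":0.54},
    {"translation":[-2.5,1.4,0],"delta_rot":[0,0,0],"grip":0.54},
    {"translation":[-3.2,1.8,0],"delta_rot":[0,0,0],"grip":0.54},
    {"translation":[-3.2,1.8,0],"delta_rot":[0,0,0],"grip":0.54},
    {"translation":[-3.2,1.8,0],"delta_rot":[0,0,0],"grip":0.54},
    {"translation":[-3.2,1.8,0],"delta_rot":[0,0,0],"grip":0.54},
    {"translation":[-2.5,1.5,0],"delta_rot":[0,0,0],"grip":0.54},
    {"translation":[-1.5,0.8,0],"delta_rot":[0,0,0],"grip":0.54},
    {"translation":[-0.5,0.3,0],"delta_rot":[0,0,0],"grip":0.54},
    {"translation":[0,0,0],"delta_rot":[0,0,0],"grip":0.54},
  ],
)

```text
t: 13.02
ee_pos: [505.7, -233.9, 329.1]
tool_rot: [-3.141, 0.0, 0.079]
force: [1.4, 0.1, -0.4]
width: 49.9
grasp_force: 0.0
```

Call:
move_arm(
  moves=[
    {"translation":[0.15,0.1,2],"delta_rot":[0,0,0],"grip":0.54},
    {"translation":[0,0,3.5],"delta_rot":[0,0,0],"grip":0.54},
    {"translation":[0,0,4],"delta_rot":[0,0,0],"grip":0.54},
    {"translation":[0,0,4],"delta_rot":[0,0,0],"grip":0.54},
    {"translation":[0,0,4],"delta_rot":[0,0,0],"grip":0.54},
    {"translation":[0,0,3],"delta_rot":[0,0,0],"grip":0.54},
    {"translation":[0,0,2],"delta_rot":[0,0,0],"grip":0.54},
    {"translation":[0,0,1],"delta_rot":[0,0,0],"grip":0.54},
    {"translation":[0,0,0],"delta_rot":[0,0,0],"grip":0.54},
  ],
)

```text
t: 13.77
ee_pos: [507.5, -233.1, 91.6]
tool_rot: [-3.14, 0.005, 0.083]
force: [0.4, -0.8, -1.1]
width: 49.7
grasp_force: 0.0
```

```bash
python3 - <<'E'
from h import *
s=cam('side');t=cam('top')
C=np.hstack([cv2.resize(s['image'][80:260,270:410],None,fx=2.9,fy=2.9,interpolation=2),cv2.resize(t['image'][170:270,330:430],(390,522),interpolation=2)])
cv2.imwrite('pics/c5.png',C[:,:,::-1])
e=monitor.observe()['ee_pos'];print(e,proj(s,e),proj(s,[507.4,-234.8,52]))
E
```

```text
[ 508.8049593  -234.70801877   94.68032644] [352.33560993 171.11896901] [352.57413679 183.96835927]
```

View pics/c5.png

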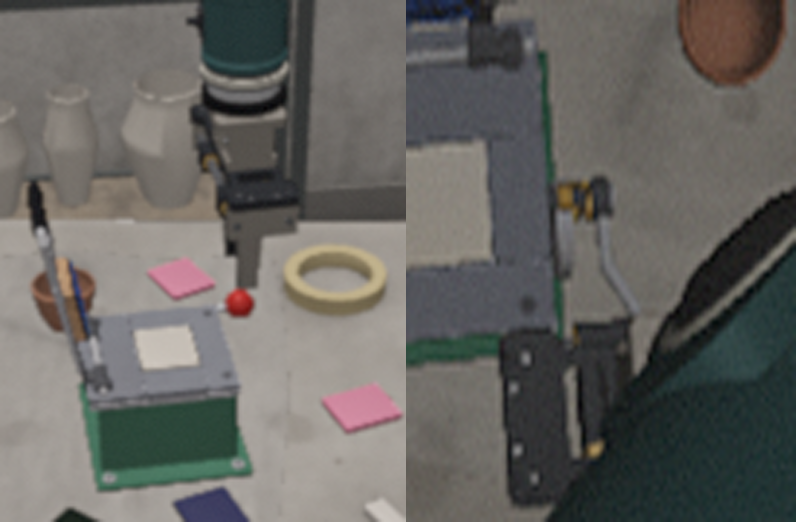

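The fingers are straight above the red knob (side crop (239,303)), with one finger on each side along the press's y. Going down and closing.

Call:
move_arm(
  moves=[
    {"translation":[0,0,1.5],"delta_rot":[0,0,0],"grip":0.54},
    {"translation":[0,0,2],"delta_rot":[0,0,0],"grip":0.54},
    {"translation":[0,0,1.5],"delta_rot":[0,0,0],"grip":0.54},
    {"translation":[0,0,0.7],"delta_rot":[0,0,0],"grip":0.54},
    {"translation":[0,0,0],"delta_rot":[0,0,0],"grip":0.54},
    {"translation":[0,0,0],"delta_rot":[0,0,0],"grip":0.3},
    {"translation":[0,0,0],"delta_rot":[0,0,0],"grip":0},
    {"translation":[0,0,0],"delta_rot":[0,0,0],"grip":0},
    {"translation":[0,0,0],"delta_rot":[0,0,0],"grip":0},
    {"translation":[0,0,0],"delta_rot":[0,0,0],"grip":0},
    {"translation":[0,0,0],"delta_rot":[0,0,0],"grip":0},
  ],
)

```text
t: 14.78
ee_pos: [508.3, -235.1, 38.1]
tool_rot: [3.141, -0.001, 0.08]
force: [0.1, -0.1, 1.6]
width: 28.2
grasp_force: 30.0
```

```bash
python3 -c "
import numpy as np
f=np.linspace(.175,1.571,15);x=-90*np.cos(f);z=36+90*np.sin(f)
print(np.c_[f[1:],np.diff(x)/10,-np.diff(z)/10].round(2))"
```

```text
[[ 0.27  0.2  -0.87]
 [ 0.37  0.29 -0.85]
 [ 0.47  0.37 -0.82]
 [ 0.57  0.45 -0.78]
 [ 0.67  0.52 -0.73]
 [ 0.77  0.59 -0.67]
 [ 0.87  0.66 -0.61]
 [ 0.97  0.72 -0.54]
 [ 1.07  0.77 -0.47]
 [ 1.17  0.81 -0.39]
 [ 1.27  0.84 -0.31]
 [ 1.37  0.87 -0.22]
 [ 1.47  0.89 -0.13]
 [ 1.57  0.9  -0.04]]
```

Call:
move_arm(
  moves=[
    {"translation":[0.2,0,-0.87],"delta_rot":[0,0,0],"grip":0},
    {"translation":[0.29,0,-0.85],"delta_rot":[0,0,0],"grip":0},
    {"translation":[0.37,0,-0.82],"delta_rot":[0,0,0],"grip":0},
    {"translation":[0.45,0,-0.78],"delta_rot":[0,0,0],"grip":0},
    {"translation":[0.52,0,-0.73],"delta_rot":[0,0,0],"grip":0},
    {"translation":[0.59,0,-0.67],"delta_rot":[0,0,0],"grip":0},
    {"translation":[0.66,0,-0.61],"delta_rot":[0,0,0],"grip":0},
    {"translation":[0,0,0],"delta_rot":[0,0,0],"grip":0},
  ],
)

```text
t: 15.45
ee_pos: [539.1, -232.8, 92.3]
tool_rot: [3.141, 0.0, 0.081]
force: [-4.8, -2.3, 2.6]
width: 28.4
grasp_force: 30.0
```

Call:
move_arm(
  moves=[
    {"translation":[0.72,0,-0.54],"delta_rot":[0,0,0],"grip":0},
    {"translation":[0.77,0,-0.47],"delta_rot":[0,0,0],"grip":0},
    {"translation":[0.81,0,-0.39],"delta_rot":[0,0,0],"grip":0},
    {"translation":[0.84,0,-0.31],"delta_rot":[0,0,0],"grip":0},
    {"translation":[0.87,0,-0.22],"delta_rot":[0,0,0],"grip":0},
    {"translation":[0.89,0,-0.13],"delta_rot":[0,0,0],"grip":0},
    {"translation":[0.8,0,-0.04],"delta_rot":[0,0,0],"grip":0},
    {"translation":[0,0,0],"delta_rot":[0,0,0],"grip":0},
    {"translation":[0,0,0],"delta_rot":[0,0,0],"grip":0},
  ],
)

```text
t: 16.2
ee_pos: [596.2, -228.7, 113.3]
tool_rot: [3.14, -0.002, 0.081]
force: [-2.8, -3.4, 5.4]
width: 28.0
grasp_force: 30.0
```

```bash
python3 - <<'E'
from h import *
s=cam('side');t=cam('top')
C=np.hstack([cv2.resize(s['image'][80:260,270:410],None,fx=2.9,fy=2.9,interpolation=2),cv2.resize(t['image'][170:270,320:420],(390,522),interpolation=2)])
cv2.imwrite('pics/c6.png',C[:,:,::-1])
e=monitor.observe();d=e['ee_pos']-np.array([587.1,-113.8,0]);c,q=np.cos(.08),np.sin(.08)
print(e['ee_pos'],'local',c*d[0]+q*d[1],-q*d[0]+c*d[1],e['force'])
for cc,b in((s,(330,140,375,200)),(t,(360,190,410,250))):
    try:
        p,n=red(cc,b); print(p,n,onz(cc,p,126))
    except Exception as x: print(x)
E
```

```text
[ 595.84927364 -228.76397271  113.31898008] local -0.46601980778170926 -115.29547968507761 [-3.12615603 -2.51041169  6.22563207]
zero-size array to reduction operation minimum which has no identity
zero-size array to reduction operation minimum which has no identity
```

View pics/c6.png

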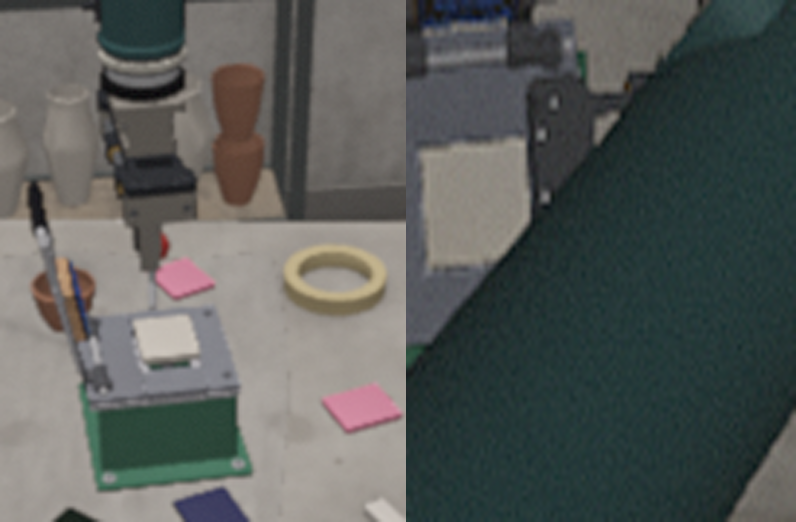

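```bash
python3 - <<'E'
from h import *
s=cam('side')
c,q=np.cos(.08),np.sin(.08)
W=lambda x,y,z:[587.1+c*x-q*y,-113.8+q*x+c*y,z]
for cam_a in (1.0,1.2,1.3,1.396,1.5,1.6):
    a=cam_a+.175; r=np.array(W(-90*np.cos(a),-115,36+90*np.sin(a))); m=np.array(W(-60*np.cos(a),-115,36+60*np.sin(a)))
    print(cam_a,proj(s,r).round(1),'rod60',proj(s,m).round(1))
h=cv2.cvtColor(s['image'],cv2.COLOR_RGB2HSV)
k=((h[...,0]<8)|(h[...,0]>172))&(h[...,1]>140)&(h[...,2]>60); k[:,:315]=0;k[:,345:]=0;k[:140]=0;k[190:]=0
ys,xs=np.nonzero(k);print(len(xs),xs.min(),xs.max(),ys.min(),ys.max())
print('rod cols',[(y,(315+np.argsort(s['image'][y,315:333].astype(int).sum(1))[-2:]).tolist()) for y in(175,178,181,184)])
C=cv2.resize(s['image'][135:215,285:365],(600,600),interpolation=2);cv2.imwrite('pics/c7.png',C[:,:,::-1])
E
```

```text
1.0 [333.2 165.3] rod60 [329.1 174.4]
1.2 [326.9 164.3] rod60 [324.9 173.7]
1.3 [323.6 164.2] rod60 [322.7 173.7]
1.396 [320.4 164.4] rod60 [320.7 173.8]
1.5 [317.  164.9] rod60 [318.4 174.1]
1.6 [313.7 165.7] rod60 [316.2 174.6]
10 326 327 162 167
rod cols [(175, [326, 325]), (178, [329, 328]), (181, [330, 331]), (184, [328, 318])]
```

View pics/c7.png

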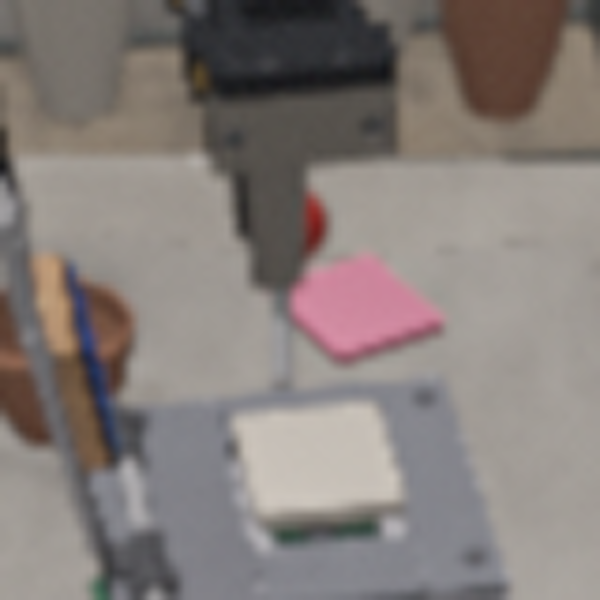

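The crop shows the tile lifted. The ball's right edge is at side col 328.5, so its centre is near 323, where the peak needs 320.4; the cam angle is about 1.31. I nudge it about 7 mm further.

Call:
move_arm(
  moves=[
    {"translation":[0.35,0,-0.05],"delta_rot":[0,0,0],"grip":0},
    {"translation":[0.35,0,-0.05],"delta_rot":[0,0,0],"grip":0},
    {"translation":[0,0,0],"delta_rot":[0,0,0],"grip":0},
    {"translation":[0,0,0],"delta_rot":[0,0,0],"grip":0},
  ],
)

```text
t: 16.68
ee_pos: [602.4, -228.3, 113.5]
tool_rot: [3.14, -0.001, 0.08]
force: [-2.0, -4.5, 2.8]
width: 28.1
grasp_force: 30.0
```

```bash
python3 - <<'E'
from h import *
s=cam('side')
e=monitor.observe();print(e['ee_pos'],e['force'],e['width'])
im=s['image'].astype(int)
d=im[...,0]-im[...,1]
for y in range(160,169): print(y,d[y,322:333])
print('rod brightness rows');
for y in (178,180,182): print(y,im[y,314:332].sum(1)//3)
C=np.hstack([cv2.resize(s['image'][135:215,285:365],(560,560),interpolation=2)]);cv2.imwrite('pics/c8.png',C[:,:,::-1])
E
```

```text
[ 602.3938931  -228.24740002  113.543843  ] [-2.31415172 -4.31029303  3.67481668] 28.201440888278295
160 [ 6 15 14  8  6  6  6  6  6  6  7]
161 [14 44 45 21  7  5  6  6  6  6  6]
162 [14 65 84 44 12  5  6  6  5  5  6]
163 [ 16  71 104  62  15   5   6   6   6   6   6]
164 [ 14  65 101  67  18   7   6   5   6   6   6]
165 [ 9 55 91 59 18  6  5  6  6  5  6]
166 [ 9 47 77 46 13  6  6  5  6  5  5]
167 [ 9 45 61 30  9  4  6  6  5  5  5]
168 [ 8 37 40 16  6  3  4  5  6  6 14]
rod brightness rows
178 [154 154 153 156 155 149 145 141 133 139 132 132 152 167 171 170 169 169]
180 [153 154 157 157 157 156 153 149 140 149 156 150 131 128 152 168 172 171]
182 [153 155 157 158 158 157 153 152 142 150 157 158 158 151 136 122 118 115]
```

View pics/c8.png

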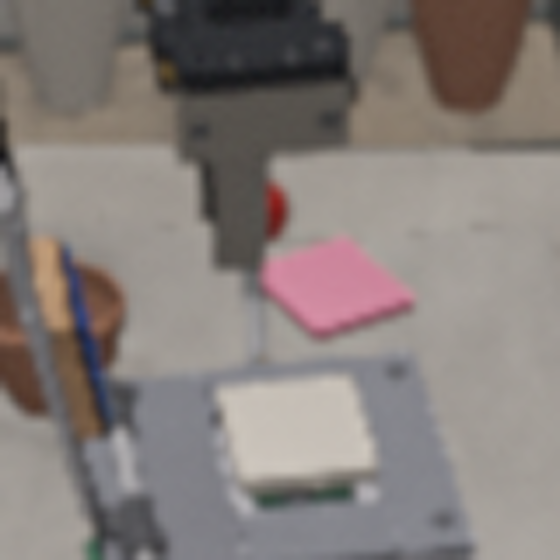

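The ball's right edge is now at col 325.4, so its centre is near 320.0, matching the 320.4 predicted for the peak. The tile is lifted, untouched by the hand, the plate is leaning back, and the grip is holding at 30 N.

```bash
python3 -c "
from cell import ticket
print(ticket.close_job())"
```

```text
the job is handed in; nothing more can be done
None
```

The job is handed in: I pressed the stamp flat with about 32 N at the handle and pushed the plate back to its stop. I then swung the cam lever to about 1.4 rad, the peak within what the camera can resolve, and it is still gripped there with the stamped tile lifted.

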